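# Free and reset the carton stop

### The job

On the packing bench, loosen the black knurled locking ring of the carton gauge: roll a fingertip along its rim, anticlockwise as seen from above, until the red mark has come round to the yellow pointer for the second time, and leave it there. Only then push the freed orange stop by its outer face towards the ring until it is fully home against the two rubber bumpers. Do not pinch the stop or lift anything, leave the can, the tape roll and the small white carton where they are, and finish clear of everything.

Things in the scene. Friction and masses are not known exactly. Their poses are not given: they have to be found in the camera images.
- gauge: Blue steel base plate of the carton gauge, fixed to the bench: 80 mm (its x) by 370 mm (its y, from -180 to +190 mm), top 22 mm above the bench. Origin on the bench surface exactly under the ring's axis; z up. Its -x side faces roughly to the robot; +y points along the plate to the orange stop. Above the plate, two black rubber bumpers (14 x 10 mm, tops 42 mm above the bench) stand at x = +-32 mm, y = 82 to 92 mm. Position and yaw differ each time.
- ring_axis (a point): Point on the ring's vertical axis at the ring's top face, 57 mm above the bench. The black locking ring is 90 mm in diameter (too wide for the gripper), its knurled rim reaches from 31 to 57 mm above the bench and overhangs the blue plate by 5 mm on either side. It stays at its height as it turns. Turning it takes about 0.05 N m (some 1.2 N along the rim); light sideways pressure of 4 to 10 N on the rim gives enough friction, and the ring stays where it is left.
- pointer (a point): Tip of the yellow pointer tab fixed to the base: on its +x side, 78 mm from the ring's axis, 28 mm above the bench (the tab is 16 mm wide and runs under the ring).
- ring_mark (a point): The red mark on the ring's top, 40 mm from the axis, 57 mm above the bench; it turns with the ring and a red stripe continues down the rim.
- lock_ring (a joint): Turn of the locking ring, rad, growing anticlockwise seen from above (loosening). The red mark is at the pointer at 0, 6.283 and 12.566. It starts between 1.5 and 3.5 (the mark is a quarter to about half a turn past the pointer), so the second arrival at the pointer is 12.566. Stops at 0 (tight) and 16.
- carton_stop (a joint): Travel of the orange stop, m: grows as the stop is pushed along the gauge's -y, towards the ring; 0.070 is fully home against the bumpers (a hard end). It starts between 0 and 0.025. Sliding friction about 4 N; it stays where it is left.
- stop_face (a point): Middle of the outer face of the orange stop, the face away from the ring, which looks along the gauge's +y, 50 mm above the bench. The stop is an upright plate 120 mm wide (gauge x), 12 mm thick, from 24 to 76 mm above the bench, on a flat aluminium slide plate 46 mm wide, top 28 mm above the bench, which passes under the ring. With joint carton_stop at 0 this face is 177 mm from the ring's axis, fully home 107 mm.
- stop_back: Thin grey buffer pad (stiffly sprung, gives 2 mm) on the ring side of the orange stop (112 x 3 x 44 mm, its middle 52 mm above the bench and 163.5 mm from the ring's axis along the gauge's +y when carton_stop is 0; this body's origin however coincides with the gauge's origin shifted by the stop's travel). Not to be touched: a stop that is pinched is pressed here.
- food_can: Green-labelled food can, 74 mm diameter, 70 mm tall, standing loose on the bench beyond the gauge. Origin at the centre of its underside. Bystander.
- tape_roll: Roll of brown tape lying flat, 90 mm outside diameter, 48 mm tall, loose on the bench beyond the gauge. Origin at the centre of its underside. Bystander.
- small_carton: Small white carton, 65 x 85 x 55 mm, loose on the bench beyond the gauge. Origin at the centre of its underside. Bystander.

How it is judged (in metres and radians):
On the way, in this order (a step that is already met when the one before it is completed fails the run):
1. the red mark has come round to the pointer a first time (value of joint lock_ring above 6.283 rad).
2. the red mark stands at the pointer for the second time, the stop not yet moved (value of joint lock_ring between 12.116 and 13.016 rad and distance of stop_face from where it was at the start of the episode below 0.008 m), for 0.1 s.
3. the stop is fully home (value of joint carton_stop above 0.066 m), for 0.1 s.
At the end, for the whole second after the job is handed in: The ring stands still with its red mark within 0.45 rad (26 degrees) of the pointer at the second arrival (joint 12.12 to 13.02), the orange stop is within 4 mm of fully home, and the can, tape roll and small carton are within 20 mm of where they stood (value of joint lock_ring between 12.116 and 13.016 rad and value of joint carton_stop above 0.066 m and velocity of joint lock_ring between -0.05 and 0.05 rad/s and distance of each of food_can, tape_roll, small_carton from where it was at the start of the episode below 0.02 m); the robot touches nothing.
It fails at once if the stop is shifted more than 8 mm before the ring has been loosened to the second arrival of its mark (distance of stop_face from where it was at the start of the episode above 0.008 m and value of joint lock_ring below 12.116 rad).
It fails at once if the stop is pinched or pulled by the grey pad on its ring side instead of being pushed (contact force between the fingers and stop_back above 2 N).
It fails at once if the food can is lifted or pushed away (distance of food_can from where it was at the start of the episode above 0.03 m or height (world z) of food_can above 0.012 m).
It fails at once if the tape roll is lifted or pushed away (distance of tape_roll from where it was at the start of the episode above 0.03 m or height (world z) of tape_roll above 0.012 m).
It fails at once if the small white carton is lifted or pushed away (distance of small_carton from where it was at the start of the episode above 0.03 m or height (world z) of small_carton above 0.012 m).
It also fails if it takes over 69 s, if anything falls off the work surface, if the arm or the gripper's body presses on something with over 40 N, if the wrist force passes 120 N, or if a joint passes its speed limit or range.

### The arm

A 6-joint arm with a two-finger parallel gripper is mounted at the origin on the work surface. World frame = base frame: x ahead of the robot, y to its left, z up, the work surface at z = 0. Lengths are in mm, angles in rad, forces in N, time in s.
With the tool pointing down it reaches from about 425 to 925 mm from the base axis. Payload 12.5 kg.
Tool frame: the origin (TCP) lies at the very end of the fingers, on their centre line; the grasp point (between the pads) lies 19 mm behind it; z points along the fingers, y is the direction in which the jaws open and shut (so a half turn about z gives the same grasp; the last joint's range is limited). The gripper opens to 85 mm and grips with 20 to 120 N. Pads are 22 mm wide; open, the fingers measure 114 mm over their backs; the gripper's body (76 mm by 85 mm) begins 54 mm behind the grasp point. The pads swing forward as they close: fully open they stand 13 mm farther back than shut.
Start: joints at [1.09, 0.491, 1.559, -0, 1.092, -0.106], TCP at [228.788, 581.636, 231.327] pointing down, gripper open.
Joint ranges: [-3.1, 3.1], [-0.84, 2.19], [0.05, 2.79], [-1.13, 4.28], [0.06, 2.93], [-2.69, 2.69]. Speed limits (rad/s): [2.22, 2.22, 2.79, 3.14, 3.14, 3.14].

### API

Orientations are given as a 3x3 rotation matrix whose columns are the frame's x, y, z axes.
In Python, from plant import env gives the robot as it stands. Calls block until the motion is done:
- env.move_ptp(position, orientation): joint-space move of the TCP to a pose.
- env.line_to(position, frame=None, feed=150, until_force=None): straight line of the TCP; frame=None keeps the orientation; feed is the mean speed in mm/s. With until_force (N) it stops when the force on the tool has changed by that much, and returns True; else False.
- env.move_j(angles): joint-space move.
- env.open_gripper() and env.gripper_close(effort=None): open the fingers fully, or close them until they stop; effort is the grip in N (None keeps the last).
- env.wait(seconds).
- env.inverse_kinematics(position, orientation): joint angles nearest the present ones, or None.
- env.sense(): the state.
- env.get_image(name): name is "scene" or "top" or "wrist"; returns a dict with "pixels" (384x512x3 uint8, blue, green, red), "depth" (384x512 float32, mm along the optical axis (not along the pixel's ray), 0 where there is no reading), "K" (3x3 intrinsics, pixels), "rvec" (rotation vector, rad) and "tvec" (3), from world to camera coordinates, as OpenCV has them; the wrist camera has in their place "mount" (4x4, takes a point from camera to tool coordinates, whose origin is the TCP and whose axes are the flange's). Camera axes: x right, y down, z forward; pixel columns grow to the right and rows downward; lengths in mm; the calibration is good to about 2 mm. A picture is of the moment at which its call begins: read the wrist's pose just before it.
A pose or a line that the arm cannot do raises env.MotionError and nothing moves.
- env.sign_off(): hands the job in, once; it reports no verdict.
The state is a dict: "time_s": time; "joint_pos": joint angles; "joint_velocities": joint speeds; "joint_efforts": joint torques, N m; "position": TCP position; "eef_rot": TCP orientation; "contact_force": force on the tool from outside, world axes, zero at the start; "wrist_torque": the same for the moment, N m; "width": finger opening in mm.
Only numpy, scipy, OpenCV 4.12 (cv2) and the standard library are available. Lean on these libraries where they do the work, as an engineer would, in place of code of your own. Each camera call takes 0.05 s, during which the arm holds its last target. There are 200 camera calls.

## Working session

There is one attempt and no reset: what is moved stays moved. The work goes in short steps, each a Python script; the robot and the scene stay as the last script left them, time stands still between calls to the robot, and variables do not carry over. Pictures are saved under pics/ and viewed, about 8 in all and at most 12, crops included, and the job is handed in when it is done.

```bash
ls; mkdir -p pics; python3 - <<'E'
from plant import env
import cv2,numpy as np,pickle
s=env.sense();print(s)
D={n:env.get_image(n) for n in("scene","top")}
pickle.dump(D,open("d0.pkl","wb"))
for n in D:
    cv2.imwrite(f"pics/{n}0.png",D[n]["pixels"]);print(n,D[n]["K"],D[n]["rvec"],D[n]["tvec"])
E
```

```text
pics
{'time_s': 0.0, 'joint_pos': array([ 1.09041921e+00,  4.91578663e-01,  1.55947702e+00, -1.58711983e-05,
        1.09169316e+00, -1.05607158e-01]), 'joint_velocities': array([ 0.00068617,  0.00067864, -0.00096941,  0.00024134,  0.00032379,
       -0.00039996]), 'joint_efforts': array([ 2.32474442e-03, -6.18451309e+01, -2.61569166e+01, -4.06043932e-05,
        4.35515176e-03, -9.52825667e-05]), 'position': array([228.66288255, 581.414098  , 230.70637594]), 'eef_rot': array([[-9.30594509e-01,  3.66051347e-01, -5.21802902e-04],
       [ 3.66051703e-01,  9.30593943e-01, -1.03184546e-03],
       [ 1.07878201e-04, -1.15123656e-03, -9.99999332e-01]]), 'contact_force': array([-0.3055579 ,  0.12708824,  0.35602137]), 'wrist_torque': array([ 0.00581955,  0.02300932, -0.00281498]), 'width': 85.79128488623543}
scene [[449.37424591   0.         251.27170458]
 [  0.         449.37424591 185.84299381]
 [  0.           0.           1.        ]] [ 1.05710703  2.29183654 -1.12157323] [ 450.50918099 -219.6833181  1254.39618881]
top [[351.52899324   0.         254.40147602]
 [  0.         351.52899324 189.45399195]
 [  0.           0.           1.        ]] [ 2.11578785 -2.14824667  0.09762433] [-26.24515735 625.54665564 621.69626698]
```

View pics/top0.png

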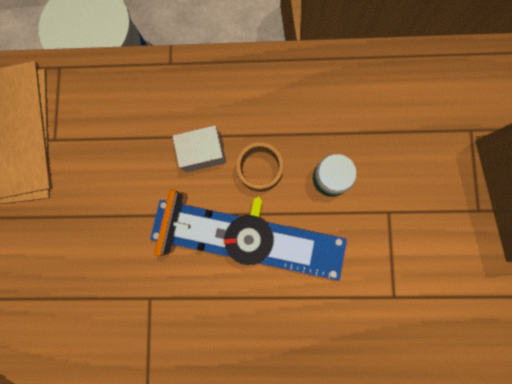

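View pics/scene0.png

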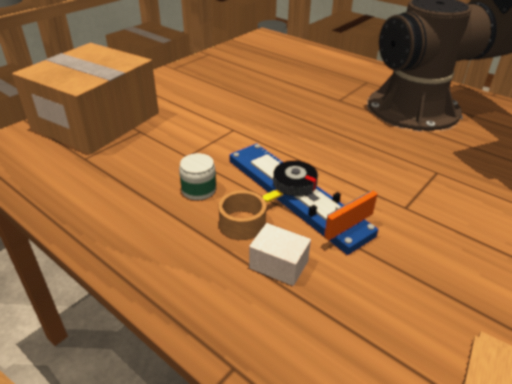

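The top view shows the ring at about (249,240), the red mark at (230,240), the pointer tip at (258,200) and the orange stop at about (167,225). The tape is at (260,167), the carton at (198,148) and the can at (336,175). The scene view agrees. Next I'll deproject these with the calibration.

```bash
cat > h.py <<'E'
import numpy as np,cv2
def world(im):
    h,w=im["depth"].shape;v,u=np.mgrid[:h,:w];K=im["K"];z=im["depth"].astype(float)
    P=np.stack([(u-K[0,2])/K[0,0]*z,(v-K[1,2])/K[1,1]*z,z],-1)
    R=cv2.Rodrigues(np.array(im["rvec"]))[0]
    W=(P-np.array(im["tvec"]).ravel())@R
    W[z==0]=np.nan
    return W
def masks(im):
    b=im["pixels"];hsv=cv2.cvtColor(b,cv2.COLOR_BGR2HSV).astype(int);H,S,V=hsv[...,0],hsv[...,1],hsv[...,2]
    return dict(blue=(H>100)&(H<125)&(S>150)&(V>60),red=((H<5)|(H>172))&(S>180)&(V>100),
      yellow=(H>25)&(H<35)&(S>180)&(V>150),orange=(H>5)&(H<14)&(S>215)&(V>140),black=V<60)
E
python3 - <<'E'
import pickle,numpy as np,cv2
from h import *
from scipy.optimize import least_squares
D=pickle.load(open("d0.pkl","rb"))
for n in("top","scene"):
    im=D[n];W=world(im);M=masks(im);Z=W[...,2]
    f=lambda m,lo,hi:W[m&(Z>lo)&(Z<hi)]
    print(n,{k:int(v.sum()) for k,v in M.items()})
    roi=(W[...,0]>300)&(W[...,0]<900)&(abs(W[...,1])<700)
    r=f((M["black"]|M["red"])&roi,50,64)
    c,rad=cv2.minEnclosingCircle(r[:,:2].astype(np.float32));print("ring",c,rad,np.median(r[:,2]),len(r))
    b=f(M["blue"]&roi,16,28);print("blue",cv2.minAreaRect(b[:,:2].astype(np.float32)),np.median(b[:,2]))
    p=f(M["red"]&roi,50,64);print("red",p.mean(0),len(p))
    p=f(M["yellow"]&roi,18,38);print("yel",p.mean(0),len(p), p[np.argmax(np.hypot(*(p[:,:2]-c).T))])
    p=f(M["orange"]&roi,68,85);print("stop top",p.mean(0),len(p),cv2.minAreaRect(p[:,:2].astype(np.float32)))
    p=f(roi&~M["orange"],44,80);
    m=(roi&(Z>40)&(Z<85)).astype(np.uint8);k,l,st,cc=cv2.connectedComponentsWithStats(m)
    for i in range(1,k):
        if st[i,4]>60:
            q=W[l==i];print("  comp",cc[i].round(),st[i,4],q.mean(0).round(),q.min(0).round(),q.max(0).round())
E
```

```text
top {'blue': 2363, 'red': 53, 'yellow': 148, 'orange': 11, 'black': 1874}
ring (613.4134521484375, -173.67323303222656) 318.0006103515625 56.35934397150467 1400
blue ((533.33740234375, -19.203170776367188), (365.0692138671875, 76.5923843383789), 77.52827453613281) 21.34661461406634
red [529.72723379   9.24706147  57.16060317] 53
yel [594.27811497 -38.23483212  27.23799574] 145 [579.8195182  -28.08708397  27.0764015 ]
stop top [583.03327472 120.24691257  74.72185894] 11 ((585.823974609375, 119.56932830810547), (10.587630271911621, 77.28689575195312), 76.1655502319336)
  comp [198. 147.] 1557 [707.  71.  54.] [669.  24.  40.] [747. 118.  57.]
  comp [503. 165.] 1121 [ 659. -483.   59.] [ 554. -499.   40.] [ 722. -472.   85.]
  comp [259. 165.] 603 [670. -46.  47.] [627. -91.  40.] [716.  -1.  51.]
  comp [335. 174.] 1326 [ 647. -183.   67.] [ 613. -220.   40.] [ 685. -150.   73.]
  comp [169. 223.] 917 [564. 119.  67.] [506.  88.  40.] [624. 142.  78.]
  comp [249. 240.] 1964 [532. -25.  57.] [487. -69.  44.] [576.  20.  64.]
scene {'blue': 1572, 'red': 49, 'yellow': 86, 'orange': 301,
[... 283 characters left out ...]
.46440152 -35.83059418  28.87682639] 86 [613.266823   -36.02950072  29.6480367 ]
stop top [571.35658309 127.63662297  75.63222921] 300 ((568.5185546875, 126.95479583740234), (10.835848808288574, 117.52540588378906), 77.93009948730469)
  comp [ 93. 115.] 2219 [ 665. -525.   63.] [ 485. -692.   40.] [ 756. -469.   85.]
  comp [197. 169.] 983 [ 661. -174.   63.] [ 617. -218.   40.] [ 690. -146.   73.]
  comp [295. 176.] 1227 [542. -17.  56.] [490. -67.  40.] [580.  24.  64.]
  comp [242. 207.] 657 [675. -41.  47.] [627. -88.  40.] [717.   1.  51.]
  comp [350. 211.] 1040 [573. 127.  64.] [508.  90.  40.] [627. 145.  79.]
  comp [280. 246.] 1755 [716.  78.  54.] [670.  27.  40.] [751. 121.  59.]
```

```bash
cat >> h.py <<'E'
YAW=np.radians(-12.2)
def frame(a):  # tool down, tool x along world angle a
    c,s=np.cos(a),np.sin(a)
    return np.array([[c,s,0],[s,-c,0],[0,0,-1.]])
E
python3 - <<'E'
from plant import env
from h import *
C=np.array([533.5,-22])
for off in (0,90,180,270):
    row=[]
    for t in range(0,361,20):
        a=np.radians(t);p=[*(C+57*np.array([np.cos(a),np.sin(a)])),42]
        q=env.inverse_kinematics(p,frame(a+np.radians(off)))
        row.append((t,None if q is None else (round(q[0],2),round(q[4],2),round(q[5],2))))
    print(off,[(t,q[2] if q else None) for t,q in row])
E
```

```text
0 [(0, np.float64(1.42)), (20, np.float64(1.1)), (40, np.float64(0.78)), (60, np.float64(0.45)), (80, np.float64(0.12)), (100, np.float64(-0.24)), (120, np.float64(-0.6)), (140, np.float64(-0.98)), (160, np.float64(-1.36)), (180, np.float64(-1.76)), (200, np.float64(-2.14)), (220, np.float64(-2.52)), (240, None), (260, None), (280, None), (300, np.float64(2.38)), (320, np.float64(2.05)), (340, np.float64(1.74)), (360, np.float64(1.42))]
90 [(0, np.float64(-0.15)), (20, np.float64(-0.47)), (40, np.float64(-0.79)), (60, np.float64(-1.12)), (80, np.float64(-1.45)), (100, np.float64(-1.81)), (120, np.float64(-2.17)), (140, np.float64(-2.55)), (160, None), (180, None), (200, np.float64(2.57)), (220, np.float64(2.19)), (240, np.float64(1.82)), (260, np.float64(1.47)), (280, np.float64(1.13)), (300, np.float64(0.8)), (320, np.float64(0.48)), (340, np.float64(0.17)), (360, np.float64(-0.15))]
180 [(0, np.float64(-1.72)), (20, np.float64(-2.04)), (40, np.float64(-2.36)), (60, None), (80, None), (100, None), (120, np.float64(2.54)), (140, np.float64(2.16)), (160, np.float64(1.78)), (180, np.float64(1.39)), (200, np.float64(1.0)), (220, np.float64(0.62)), (240, np.float64(0.25)), (260, np.float64(-0.1)), (280, np.float64(-0.44)), (300, np.float64(-0.77)), (320, np.float64(-1.09)), (340, np.float64(-1.4)), (360, np.float64(-1.72))]
270 [(0, None), (20, np.float64(2.68)), (40, np.float64(2.35)), (60, np.float64(2.03)), (80, np.float64(1.69)), (100, np.float64(1.34)), (120, np.float64(0.97)), (140, np.float64(0.59)), (160, np.float64(0.21)), (180, np.float64(-0.18)), (200, np.float64(-0.57)), (220, np.float64(-0.95)), (240, np.float64(-1.32)), (260, np.float64(-1.67)), (280, np.float64(-2.01)), (300, np.float64(-2.34)), (320, np.float64(-2.66)), (340, None), (360, None)]
```

```bash
cat >> h.py <<'E'
def pose(C,r,deg,z):
    a=np.radians(deg);return np.array([C[0]+r*np.cos(a),C[1]+r*np.sin(a),z]),frame(a+np.pi)
E
python3 - <<'E'
from plant import env
from h import *
import json
C=np.array([533.5,-22]);T=[]
env.gripper_close(20)
for i,t in enumerate((370,250,130)):
    env.move_ptp(*pose(C,66,t,110 if i==0 else 85))
    p,f=pose(C,65,t,42);env.line_to(p,f,feed=80)
    env.wait(.15)
    f0=env.sense()["contact_force"];hit=env.line_to(pose(C,50,t,42)[0],feed=15,until_force=4)
    s=env.sense();print(t,hit,s["time_s"],s["position"],(s["contact_force"]-f0).round(1),s["joint_pos"][5],s["width"])
    T.append(s["position"][:2].tolist())
    if t!=130:
        env.line_to(pose(C,65,t,42)[0],feed=60);env.line_to(pose(C,66,t,85)[0],feed=120)
T=np.array(T)
A=np.c_[2*T,np.ones(3)];x=np.linalg.solve(A,(T**2).sum(1));print("C",x[:2],"r",np.sqrt(x[2]+x[:2]@x[:2]))
E
```

```text
370 True 5.2667 [586.52828939 -12.74169011  41.9052748 ] [ 2.2 -0.4  2.6] -1.8796813699971742 -0.13570633220820294
250 True 9.2 [513.39672956 -77.30253118  41.9596989 ] [-1.5 -3.2  1.9] 0.07323738513597584 0.1458699314606416
130 True 13.475 [497.78557373  20.02581333  41.73301123] [-2.   0.6  1.8] 2.3508386160429966 0.09441077976918351
C [531.78924364 -24.43626858] r 55.97433604025046
```

```bash
cat >> h.py <<'E'
C=np.array([531.8,-24.4])
def stroke(env,t0,t1,f0,Ft=7,step=10,feed=45,d=0.4):
    log=[];n=int(np.ceil((t1-t0)/step))
    for t in np.linspace(t0,t1,n+1):
        p,f=pose(C,55.9-d,t,42);env.line_to(p,f,feed=feed if t>t0 else 15)
        a=np.radians(t);F=env.sense()["contact_force"]-f0
        fr=F[0]*np.cos(a)+F[1]*np.sin(a);ft=-F[0]*np.sin(a)+F[1]*np.cos(a)
        log.append((int(t),round(d,2),round(fr,1),round(ft,1)))
        if fr>25: print("ABORT");break
        d=np.clip(d+np.clip(.05*(Ft-fr),-.3,.3),-2,4)
    print(log);return t,d
E
python3 - <<'E'
from plant import env
from h import *
import pickle
env.line_to(pose(C,59,130,42)[0],feed=30);env.wait(.1)
f0=env.sense()["contact_force"];print(f0)
t,d=stroke(env,130,370,f0)
env.line_to(pose(C,64,t,42)[0],feed=60);print(env.sense()["contact_force"])
env.line_to(pose(C,66,t,85)[0],feed=150)
im=env.get_image("top");pickle.dump(im,open("d1.pkl","wb"));cv2.imwrite("pics/t1.png",cv2.resize(im["pixels"][130:310,130:370],None,fx=3,fy=3))
print(env.sense()["time_s"],d)
W=world(im);m=masks(im)["red"]&(np.hypot(W[...,0]-C[0],W[...,1]-C[1])<60);p=W[m];print(len(p),p.mean(0))
E
```

```text
[-0.1135049   0.29948754  0.84178585]
[(130, 0.4, np.float64(3.7), np.float64(0.9)), (140, np.float64(0.56), np.float64(6.3), np.float64(1.0)), (150, np.float64(0.6), np.float64(5.3), np.float64(0.8)), (160, np.float64(0.68), np.float64(6.3), np.float64(1.7)), (170, np.float64(0.72), np.float64(6.8), np.float64(1.5)), (180, np.float64(0.73), np.float64(6.7), np.float64(1.5)), (190, np.float64(0.75), np.float64(6.9), np.float64(1.7)), (200, np.float64(0.75), np.float64(8.5), np.float64(2.2)), (210, np.float64(0.68), np.float64(8.9), np.float64(1.3)), (220, np.float64(0.58), np.float64(8.6), np.float64(1.5)), (230, np.float64(0.5), np.float64(8.5), np.float64(1.6)), (240, np.float64(0.43), np.float64(7.6), np.float64(2.3)), (250, np.float64(0.4), np.float64(6.7), np.float64(1.5)), (260, np.float64(0.42), np.float64(7.4), np.float64(1.3)), (270, np.float64(0.4), np.float64(6.4), np.float64(1.0)), (280, np.float64(0.43), np.float64(6.3), np.float64(0.2)), (290, np.float64(0.46), np.float64(6.6), np.float64(1.1)), (300, np.float64(0.48), np.float64(6.2), np.float64(1.4)), (310, np.float64(0.52), np.float64(6.3), np.float64(1.1)), (320, np.float64(0.55), np.float64(6.5), np.float64(1.0)), (330, np.float64(0.58), np.float64(7.0), np.float64(1.2)), (340, np.float64(0.58), np.float64(5.6), np.float64(0.4)), (350, np.float64(0.65), np.float64(6.7), np.float64(0.5)), (360, np.float64(0.67), np.float64(6.4), np.float64(0.1)), (370, np.float64(0.7), np.float64(5.0), np.float64(0.6))]
[ 0.19513535 -0.52622152 -0.02376276]
23.825 0.7954822329523444
0 [nan nan nan]<stdin>:11: RuntimeWarning: Mean of empty slice.
  ret = um.true_divide(
```

View pics/t1.png

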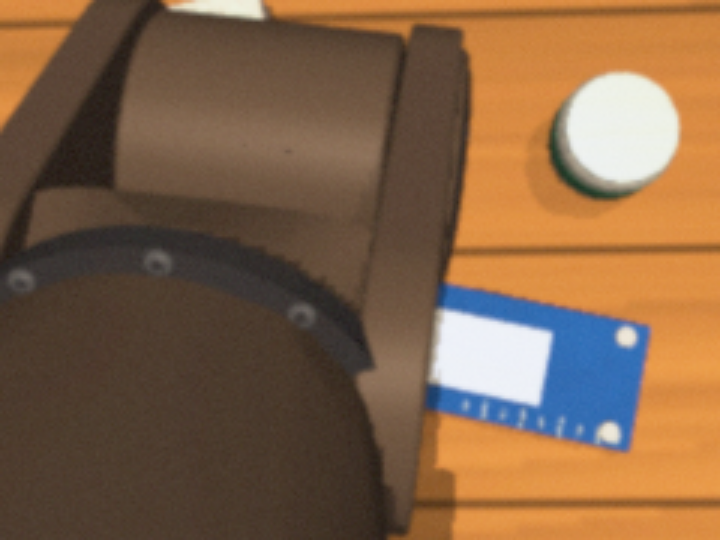

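The arm hides the ring from the top camera, so I'll check with the scene and wrist cameras instead.

```bash
python3 - <<'E'
from plant import env
from h import *
import pickle
s=env.sense();a=env.get_image("scene");w=env.get_image("wrist");pickle.dump((s,a,w),open("d2.pkl","wb"))
b=cv2.resize(a["pixels"][120:270,200:400],None,fx=2,fy=2)
c=w["pixels"];h=max(b.shape[0],c.shape[0]);b=cv2.copyMakeBorder(b,0,h-b.shape[0],0,0,0);c=cv2.copyMakeBorder(c,0,h-c.shape[0],0,0,0)
o=np.hstack([b,c]);cv2.imwrite("pics/t2.png",cv2.resize(o,None,fx=.87,fy=.87))
m=masks(a)["red"];W=world(a);m&=np.hypot(W[...,0]-C[0],W[...,1]-C[1])<60;print(m.sum(),W[m])
print(w["mount"].round(3),w["K"])
m=masks(w)["red"];print(m.sum(),np.argwhere(m).mean(0) if m.any() else 0)
E
```

```text
0 []
[[ 0.00000e+00 -9.50000e-01 -3.11000e-01  7.92790e+01]
 [ 1.00000e+00  0.00000e+00  1.00000e-03 -6.90000e-01]
 [-1.00000e-03 -3.11000e-01  9.50000e-01 -1.42785e+02]
 [ 0.00000e+00  0.00000e+00  0.00000e+00  1.00000e+00]] [[315.18542148   0.         256.53590109]
 [  0.         315.18542148 186.02102411]
 [  0.           0.           1.        ]]
565 [162.78938053 220.34159292]
```

View pics/t2.png

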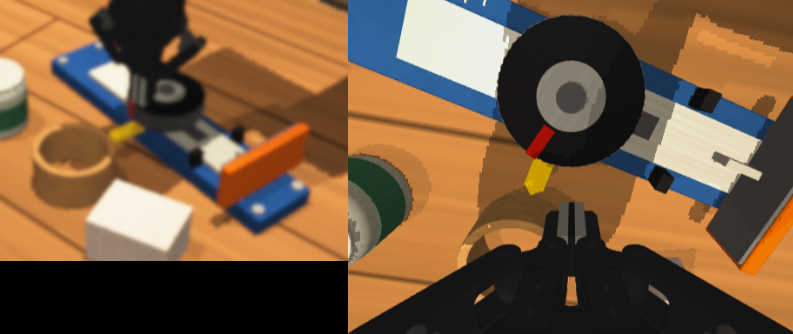

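The wrist camera works well. The red mark at about (540,140) in the viewed picture is just short of the yellow pointer at (540,175), the stop hasn't moved, and the finger is clear. Next I'll turn that into an angle.

```bash
cat >> h.py <<'E'
def mark(s,w):  # ring mark and pointer angle (deg, gauge frame) from the wrist camera
    M=w["mount"];R=s["eef_rot"];K=w["K"]
    def pts(m,z):
        v,u=np.nonzero(m);d=np.c_[(u-K[0,2])/K[0,0],(v-K[1,2])/K[1,1],np.ones(len(u))]@(R@M[:3,:3]).T
        o=s["position"]+R@M[:3,3];return (o+d*((z-o[2])/d[:,2])[:,None])[:,:2]-C
    out=[]
    for n,z,lo,hi in(("red",57,20,46),("yellow",28,46,90)):
        p=pts(masks(w)[n],z);r=np.hypot(*p.T);p=p[(r>lo)&(r<hi)]
        c=p.mean(0) if len(p) else np.full(2,np.nan)
        out.append((len(p),round(np.hypot(*c),1),round((np.degrees(np.arctan2(c[1],c[0])-YAW))%360,1)))
    return out
E
python3 - <<'E'
from h import *
import pickle
s,a,w=pickle.load(open("d2.pkl","rb"));print(mark(s,w))
E
```

```text
[(555, np.float64(34.8), np.float64(346.3)), (0, np.float64(nan), np.float64(nan))]
```

```bash
python3 - <<'E'
from plant import env
from h import *
import pickle
env.move_ptp(*pose(C,63,130,85));env.line_to(pose(C,60,130,42)[0],feed=120);env.wait(.1)
f0=env.sense()["contact_force"]
t,d=stroke(env,130,370,f0,feed=55,d=.5)
env.line_to(pose(C,62,t,42)[0],feed=60);env.line_to(pose(C,64,t,85)[0],feed=150)
s=env.sense();w=env.get_image("wrist");print(mark(s,w),s["time_s"])
cv2.imwrite("pics/t3.png",w["pixels"])
E
```

```text
[(130, 0.5, np.float64(5.3), np.float64(-0.4)), (140, np.float64(0.58), np.float64(5.4), np.float64(0.3)), (150, np.float64(0.66), np.float64(5.8), np.float64(0.6)), (160, np.float64(0.72), np.float64(6.5), np.float64(1.0)), (170, np.float64(0.75), np.float64(6.2), np.float64(1.1)), (180, np.float64(0.78), np.float64(7.6), np.float64(1.1)), (190, np.float64(0.75), np.float64(7.9), np.float64(1.3)), (200, np.float64(0.71), np.float64(8.9), np.float64(1.5)), (210, np.float64(0.62), np.float64(10.4), np.float64(1.2)), (220, np.float64(0.45), np.float64(8.1), np.float64(1.2)), (230, np.float64(0.39), np.float64(7.7), np.float64(0.9)), (240, np.float64(0.36), np.float64(6.8), np.float64(1.2)), (250, np.float64(0.37), np.float64(7.3), np.float64(0.9)), (260, np.float64(0.36), np.float64(7.2), np.float64(0.7)), (270, np.float64(0.35), np.float64(6.6), np.float64(1.4)), (280, np.float64(0.36), np.float64(5.8), np.float64(1.0)), (290, np.float64(0.43), np.float64(6.8), np.float64(1.1)), (300, np.float64(0.44), np.float64(6.5), np.float64(1.0)), (310, np.float64(0.46), np.float64(6.7), np.float64(0.9)), (320, np.float64(0.47), np.float64(6.0), np.float64(0.4)), (330, np.float64(0.52), np.float64(5.2), np.float64(1.0)), (340, np.float64(0.61), np.float64(5.9), np.float64(0.7)), (350, np.float64(0.67), np.float64(5.8), np.float64(0.8)), (360, np.float64(0.73), np.float64(6.5), np.float64(0.7)), (370, np.float64(0.75), np.float64(6.3), np.float64(1.7))]
[(797, np.float64(34.4), np.float64(222.4)), (0, np.float64(nan), np.float64(nan))] 37.0083
```

```bash
python3 - <<'E'
from plant import env
from h import *
import pickle
env.move_ptp(*pose(C,63,234,85));env.line_to(pose(C,60,234,42)[0],feed=120);env.wait(.1)
f0=env.sense()["contact_force"]
t,d=stroke(env,234,373,f0,feed=55,d=.5)
env.line_to(pose(C,62,t,42)[0],feed=60);env.line_to(pose(C,64,t,100)[0],feed=150)
s=env.sense();w=env.get_image("wrist");print(mark(s,w),s["time_s"])
pickle.dump((s,w),open("d4.pkl","wb"));cv2.imwrite("pics/t4.png",w["pixels"])
E
```

```text
[(234, 0.5, np.float64(8.5), np.float64(0.0)), (243, np.float64(0.43), np.float64(7.4), np.float64(1.2)), (253, np.float64(0.4), np.float64(8.0), np.float64(1.6)), (263, np.float64(0.35), np.float64(6.8), np.float64(1.0)), (273, np.float64(0.36), np.float64(7.4), np.float64(0.4)), (283, np.float64(0.34), np.float64(6.7), np.float64(1.3)), (293, np.float64(0.36), np.float64(7.6), np.float64(1.1)), (303, np.float64(0.33), np.float64(6.9), np.float64(-0.0)), (313, np.float64(0.33), np.float64(6.2), np.float64(1.2)), (323, np.float64(0.38), np.float64(6.4), np.float64(0.6)), (333, np.float64(0.4), np.float64(5.6), np.float64(0.1)), (343, np.float64(0.48), np.float64(5.8), np.float64(1.9)), (353, np.float64(0.54), np.float64(6.1), np.float64(0.5)), (363, np.float64(0.58), np.float64(6.1), np.float64(0.8)), (373, np.float64(0.63), np.float64(5.9), np.float64(-0.2))]
[(468, np.float64(34.6), np.float64(357.1)), (0, np.float64(nan), np.float64(nan))] 45.3833
```

View pics/t4.png

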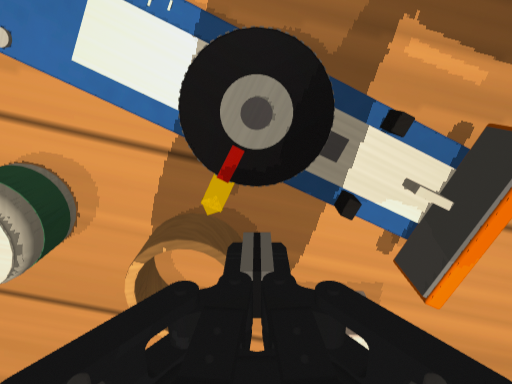

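The mark at (230,160) lines up with the pointer at (217,195), and the stop is untouched. Now I'll push the stop.

```bash
python3 - <<'E'
from plant import env
from h import *
import pickle
a=np.pi/2+YAW;u=np.array([np.cos(a),np.sin(a)]);F=frame(a);P=lambda r,z:np.array([*(C+r*u),z])
env.move_ptp(P(195,120),F);env.line_to(P(195,46),feed=120);env.wait(.1)
f0=env.sense()["contact_force"];print(env.sense()["time_s"])
h1=env.line_to(P(150,46),feed=35,until_force=3);s=env.sense();print("touch",h1,(s["position"][:2]-C)@u-11)
h2=env.line_to(P(116.5,46),feed=30,until_force=22);s=env.sense();print("home",h2,(s["position"][:2]-C)@u-11,(s["contact_force"]-f0).round(1),s["time_s"])
env.wait(.15);s=env.sense();print((s["position"][:2]-C)@u-11,(s["contact_force"]-f0).round(1))
E
```

```text
48.2917
touch True 155.6839027164555
home False 106.80803679817154 [ 0.7 15.9 -4.5] 50.9583
106.81690189836924 [ 0.9 15.6 -3.8]
```

```bash
python3 - <<'E'
from plant import env
from h import *
import pickle
a=np.pi/2+YAW;u=np.array([np.cos(a),np.sin(a)]);F=frame(a);P=lambda r,z:np.array([*(C+r*u),z])
env.line_to(P(135,46),feed=80);env.line_to(P(140,150),feed=150)
s=env.sense();w=env.get_image("wrist")
env.move_ptp([228.8,581.6,231],frame(np.radians(158.5)));im=env.get_image("top")
print(env.sense()["time_s"],mark(s,w))
cv2.imwrite("pics/t5.png",cv2.resize(im["pixels"][110:310,130:370],None,fx=3,fy=3))
W=world(im);m=masks(im)["red"]&(np.hypot(W[...,0]-C[0],W[...,1]-C[1])<60);d=W[m].mean(0)[:2]-C;print(np.degrees(np.arctan2(d[1],d[0])-YAW),m.sum())
Z=W[...,2];k,l,st,cc=cv2.connectedComponentsWithStats(((Z>40)&(Z<85)&(abs(W[...,1])<300)).astype(np.uint8))
for i in range(1,k):
    if st[i,4]>60:print(cc[i].round(),st[i,4],W[l==i].mean(0).round())
E
```

```text
54.5167 [(0, np.float64(nan), np.float64(nan)), (0, np.float64(nan), np.float64(nan))]
-1.9178341684137885 54
[197. 147.] 1554 [707.  71.  54.]
[259. 165.] 606 [671. -46.  47.]
[335. 174.] 1321 [ 647. -183.   67.]
[196. 229.] 907 [552.  69.  66.]
[249. 240.] 1964 [532. -25.  57.]
```

View pics/t5.png

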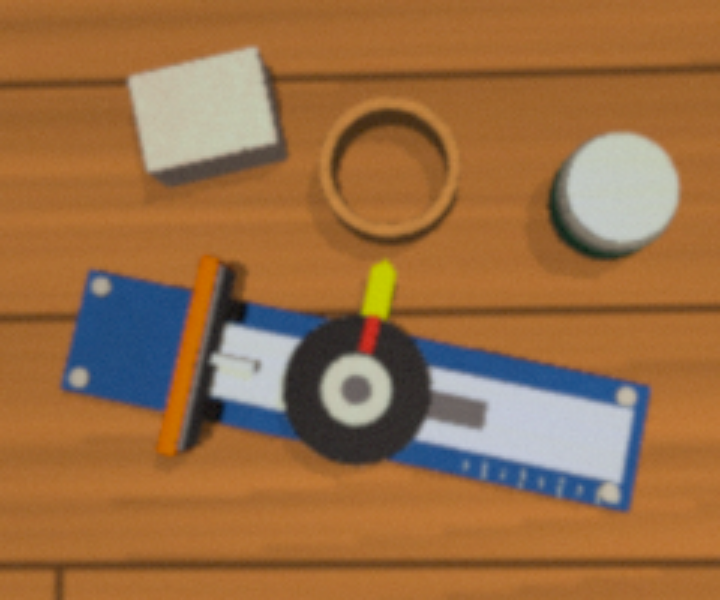

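The mark at (370,335) points at the pointer (380,290). The stop is against both bumpers at about (235,310) and (212,410), the bystanders haven't moved, and the arm is clear.

```bash
python3 -c "
from plant import env
env.sign_off();print(env.sense()['time_s'])"
```

```text
the job is handed in; nothing more can be done
the job is handed in; nothing more can be done
```

The job is done and handed in at about 54.5 s of the 69 s allowed; the hand-in gives no verdict.

**Ring:** I found its axis with three light touches. I then turned it anticlockwise with the closed fingertip on the rim, in three arcs of 240°, 240° and 139° at about 5 to 10 N. I measured the mark with the wrist camera after each arc. The final top view puts it about 2° short of the pointer at its second arrival; the limit is 26°.

**Stop:** I pushed it by its outer face from 155.7 mm to 106.8 mm from the ring's axis (fully home is 107 mm). The push ended at about 16 N, well above the 4 N sliding friction, so it is against the bumpers.

**Bystanders:** The can, tape roll and carton measured within 1 mm of where they started. The arm finished at its start pose, clear of everything.

**Checks that failed or disagreed:**
- **Cameras:** The top and scene cameras differed by about 4 to 5 mm on the ring's centre, so I used the touch result. It agreed with the top camera.
- **Pointer:** My colour detection never found the yellow pointer in the wrist images, so I checked alignment with it by eye and from the plate's yaw.
- **Blocked views:** The arm blocked the top camera after the first arc, and the ring's mark was not found in the wrist picture after the push. The final top view covered both.

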